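# Put the napkin ring on its empty stand

## Task

Put the loose wooden napkin ring away on the napkin-ring stand that has no ring yet: lower it over the post, holding it until it is nearly down, so that it lies flat on the stand's foot with the post standing up through it, then let go. The stand must stay upright on the worktop; leave the other stand, which already carries its ring, and the roll of tape where they are.

Things in the scene. Friction and masses are not known exactly. Their poses are not given: they have to be found in the camera images.
- loose_ring_center (a point): The loose napkin ring: a plain brown wooden tube standing on end on the worktop, on no post, 50 mm outside diameter, 40 mm bore, 40 mm tall, about 45 g. The point is its centre, on the axis and half-way up (20 mm above its lower rim); z runs along the axis of the bore. The roll of tape is twice as wide and is not it; a second napkin ring just like it already sits on the other stand.
- empty_stand_seat (a point): The napkin-ring stand without a ring: brown wood, a round foot 90 mm across and 16 mm thick, and in its middle one upright post 14 mm thick with a domed top, 60 mm tall above the foot (76 mm above the worktop). Loose, about 0.6 kg. The point is the centre of the foot's top face, at the root of the post; z runs up along the post.
- full_stand: The other stand, of the same make and size, whose post already carries a napkin ring (its foot, ring and post top show). Origin at the centre of the foot's underside, z up along the post. To be left alone.
- tape_roll: A yellowish roll of tape lying flat, 104 mm across and 25 mm high, a bystander to be left alone. Origin at the centre of its underside, z up.
Things that resemble listed ones, but are neither listed nor needed, are in the scene too. Leave any pink or purple look-alike of the part that bears loose_ring_center alone.

How it is judged:
By the outcome, as a careful person would: the job done as asked, in the order asked, and still so for the second after the job is handed in, with the robot touching nothing.
It also fails if it takes over 40 s, if anything falls off the work surface, if the arm or the gripper's body presses on something with over 40 N, if the wrist force passes 120 N, or if a joint passes its speed limit or range.

## Robot

A 6-joint arm with a two-finger parallel gripper is mounted at the origin on a cart in front of the work surface, level with it; the furniture and walls round the work are solid. World frame = base frame: x ahead of the robot, y to its left, z up, the work surface at z = 0. Lengths are in mm, angles in rad, forces in N, time in s.
With the tool pointing down it reaches from about 275 to 1000 mm from the base axis. Payload 8.4 kg.
Tool frame: the origin (TCP) lies on the centre line of the jaws, within the pads' length; the fingertips stand 11 mm ahead of it and the grasp point (between the pads) lies 8 mm behind it (finger_overhang is the distance from the TCP to the fingertips, in mm); z points along the fingers, y is the line along which they close (so a half turn about z gives the same grasp; the last joint's range is limited). The gripper opens to 85 mm and grips with 20 to 120 N. Pads are 22 mm wide; open, the fingers measure 114 mm over their backs; the gripper's body (76 mm by 85 mm) begins 54 mm behind the grasp point. The pads swing forward as they close: fully open they stand 13 mm farther back than shut.
Start: joints at [1.193, 0.353, 1.633, -0, 1.155, -0.002], TCP at [229.384, 581.387, 242.281] pointing down, gripper open.
Joint ranges: [-2.63, 2.63], [-0.92, 2.1], [0.06, 2.66], [-1.3, 4.44], [0, 2.69], [-3.02, 3.02]. Speed limits (rad/s): [2.22, 2.22, 2.79, 3.14, 3.14, 3.14].

## Interface

Orientations are given as a 3x3 rotation matrix whose columns are the frame's x, y, z axes.
In Python, from plant import * gives the robot as it stands.
- The arm moves only by the shell command python3 -m pendant 'ROWS' [OPENING]. ROWS is JSON, one flat list of numbers, 6 for each row, row after row: the shift along the tool's x, y, z in m, then the turn, a rotation vector about the tool's x, y, z in degrees. A call has 1 to 12 rows; each row shifts and turns the commanded pose from where the row before left it, along the tool's axes as they then stand; what a row does not reach is not made up. A row lasts 1/12 s, in which the tool goes at most 41.7 mm and 7.16 degrees, less where a joint would pass 70% of its speed; a pose out of reach is approached as far as the arm can. A call is refused whole if a number of a shift passes 0.0417 or a number of a turn 7.16, either way. A call with a gripper value outside its range is refused whole. OPENING is the opening, from -1 (shut) to 1 (fully open), set as the call begins (- or left out, the last holds). The fingers move at their own pace and stop on an object; the grip force is fixed at half the most. Time passes only in rows, so rows that do not move let the fingers close. It gives the time, the measured TCP pose, the force, the opening and the grip force at its end, in the units of the state.
- sense(): the state, without advancing time (a new reading comes with each control period).
- capture(name): name is "side" or "top"; returns the picture (480x640x3 uint8, red, green, blue); there is no depth.
- calibration(name): a dict with "vertical_fov" (degrees; the focal length in pixels is half the picture's height over the tangent of half this angle, whatever the lens; pixels are square), "cx", "cy" (the principal point, pixels), "extrinsics" (4x4, takes a point from world to camera coordinates). Camera axes: x right, y down, z forward; pixel columns grow to the right and rows downward; lengths in mm; the calibration is good to about 2 mm. A picture is of the moment at which its call begins. calibration takes no time and is no camera call.
- finish_job(): hands the job in; it is judged then, once.
The state is a dict: "t": time; "q": joint angles; "joint_vel": joint speeds; "effort": joint torques, N m; "eef_pos": TCP position; "ee_rot": TCP orientation; "force": force on the tool from outside, world axes, zero at the start; "ft_torque": the same for the moment, N m; "grip_width": opening from 0.0 (shut) to 1.0 (fully open); "finger_force": force on a finger pad.
Only numpy, scipy, OpenCV 4.12 (cv2) and the standard library are available. Lean on these libraries where they do the work, as an engineer would, in place of code of your own. Each camera call takes 0.05 s, during which the arm holds its last target. There are 200 camera calls.

## Working session

There is one attempt and no reset: what is moved stays moved. The work goes in short steps, Python scripts to look and compute and a shell command to move; the robot and the scene stay as the last step left them, time stands still between calls to the robot, and variables do not carry over. Pictures are saved under pics/ and viewed, at most 10 in all, crops included, and the job is handed in when it is done.

```bash
mkdir -p pics; python3 - <<'E'
from plant import *
import cv2,json
for n in("side","top"):
    cv2.imwrite(f"pics/{n}0.png",capture(n)[:,:,::-1]); c=calibration(n); print(n,c)
s=sense();print(s["t"],s["eef_pos"],s["ee_rot"],s["grip_width"])
E
```

```text
side {'vertical_fov': 43.73291854630939, 'cx': 320.95242634517297, 'cy': 229.04525448094859, 'extrinsics': array([[-9.89410130e-01, -1.43860927e-01, -1.92776473e-02,
         4.68001906e+02],
       [-9.63384884e-02,  7.50226387e-01, -6.54124808e-01,
         1.07282495e+02],
       [ 1.08565601e-01, -6.45340532e-01, -7.56140931e-01,
         1.08941434e+03],
       [ 0.00000000e+00,  0.00000000e+00,  0.00000000e+00,
         1.00000000e+00]])}
top {'vertical_fov': 57.957322390310615, 'cx': 310.2341097983907, 'cy': 240.58943277780145, 'extrinsics': array([[-2.58718630e-02, -9.99610508e-01,  1.04631740e-02,
        -2.49713272e+01],
       [-9.82164970e-01,  2.34676634e-02, -1.86550906e-01,
         4.91636898e+02],
       [ 1.86232700e-01, -1.51029825e-02, -9.82389577e-01,
         7.92329548e+02],
       [ 0.00000000e+00,  0.00000000e+00,  0.00000000e+00,
         1.00000000e+00]])}
0.1 [229.21307749 581.0044828  241.63562512] [[-9.30208416e-01  3.67031454e-01 -4.63094965e-04]
 [ 3.67031746e-01  9.30207694e-01 -1.15918442e-03]
 [ 5.31735594e-06 -1.24825366e-03 -9.99999221e-01]] 0.9991885120879508
```

View pics/side0.png

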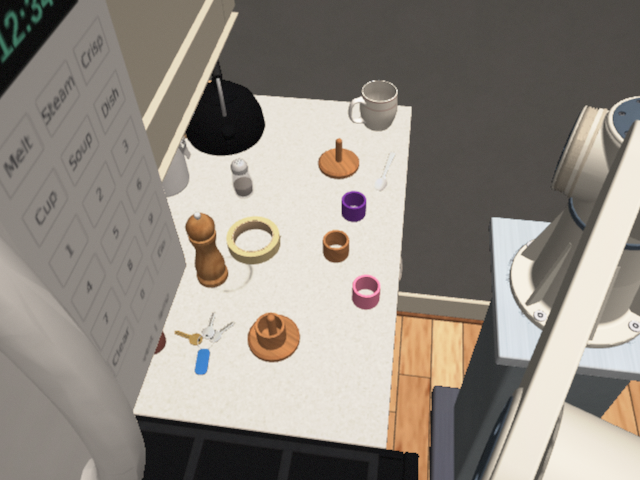

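View pics/top0.png

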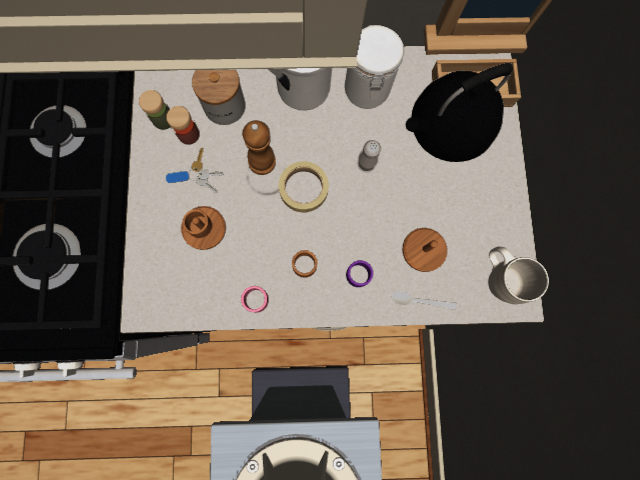

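The side view shows the loose brown ring at about (336,246) and the empty stand at (339,163). In the top view they are at (305,263) and (425,250). The full stand is at top (203,228), the tape at (304,187), and the purple and pink rings sit on either side of the loose ring. Next I fit the model silhouettes in both views.

```bash
cat > h.py <<'E'
import numpy as np,cv2
from scipy.optimize import least_squares
from plant import *
def proj(n,P):
    c=calibration(n);f=240/np.tan(np.radians(c["vertical_fov"]/2));E=c["extrinsics"]
    p=np.atleast_2d(P)@E[:3,:3].T+E[:3,3];return p[:,:2]/p[:,2:]*f+[c["cx"],c["cy"]]
def cyl(x,y,parts):
    a=np.linspace(0,2*np.pi,60)
    return np.vstack([np.c_[x+r*np.cos(a),y+r*np.sin(a),0*a+z] for r,z in parts])
def mask(im,box):
    h=cv2.cvtColor(im,cv2.COLOR_RGB2HSV);m=((h[...,0]<16)&(h[...,1]>110)).astype(np.uint8)
    k=np.zeros_like(m);x0,y0,x1,y1=box;k[y0:y1,x0:x1]=m[y0:y1,x0:x1]
    n,l,s,_=cv2.connectedComponentsWithStats(k);return l==1+np.argmax(s[1:,4])
def bb(p):return np.r_[p.min(0),p.max(0)]
def fit(meas,parts,g,tilt=None):
    r=lambda v:np.concatenate([bb(proj(n,cyl(*v,parts)))-b for n,b in meas.items()])
    s=least_squares(r,g);return s.x,s.fun.round(1)
def mb(n,im,box):
    ys,xs=np.nonzero(mask(im,box));return np.r_[xs.min(),ys.min(),xs.max()+1,ys.max()+1]-0.5*0
RING=[(25,0),(25,40)];STAND=[(45,0),(45,16),(6.5,72),(2,76)]
E
python3 - <<'E'
from h import *
ims={n:cv2.imread(f"pics/{n}0.png")[:,:,::-1].copy() for n in("side","top")}
for nm,parts,bx in(("ring",RING,{"side":(315,225,358,268),"top":(285,243,325,283)}),("stand",STAND,{"side":(312,130,366,182),"top":(395,220,455,278)}),
 ("full",STAND,{"side":(240,300,305,365),"top":(172,198,235,255)})):
    m={n:mb(n,ims[n],b) for n,b in bx.items()}
    print(nm,m,fit(m,parts,[500,0]),[fit({n:m[n]},parts,[500,0])[0] for n in m])
for n,u in(("purple",(360,273)),("pink",(255,299)),("tape",(304,187))):
    r=least_squares(lambda v:(proj("top",[*v,30])[0]-u),[400,0]);print(n,r.x)
s=sense();print(s["ee_rot"].round(3) if hasattr(s["ee_rot"],'round') else s["ee_rot"])
E
```

```text
ring {'side': array([323., 231., 349., 262.]), 'top': array([292., 251., 317., 277.])} (array([447.83860702, -24.69749328]), array([-0.6, -1.7, -0. ,  1. , -0.6, -0.5,  0.2,  1.3])) [array([447.16954169, -24.01175772]), array([448.5444597 , -25.08969947])]
stand {'side': array([319., 139., 359., 178.]), 'top': array([403., 228., 447., 272.])} (array([ 472.82423161, -269.4447892 ]), array([-0.9, -1. ,  0.4,  1.5, -1. , -0.4,  1.5,  0.8])) [array([ 472.32291662, -270.49245179]), array([ 473.2989367 , -268.99263627])]
full {'side': array([248., 313., 299., 362.]), 'top': array([181., 206., 225., 250.])} (array([529.07730929, 178.52768157]), array([-1.3, -0.8,  1. ,  0.9, -1. , -0.3,  1.3,  0.6])) [array([528.87203494, 178.29193185]), array([529.41697312, 178.82909581])]
purple [ 427.39046085 -132.74344059]
pink [382.26583757  71.64860952]
tape [604.48101661 -27.70747548]
[[-0.93   0.367 -0.   ]
 [ 0.367  0.93  -0.001]
 [ 0.    -0.001 -1.   ]]
```

```bash
python3 -m pendant '[-0.0237,-0.0268,0,0,0,0,-0.0237,-0.0268,0,0,0,0,-0.0237,-0.0268,0,0,0,0,-0.0237,-0.0268,0,0,0,0,-0.0237,-0.0268,0,0,0,0,-0.0237,-0.0268,0,0,0,0,-0.0237,-0.0268,0,0,0,0,-0.0237,-0.0268,0,0,0,0,-0.0237,-0.0268,0,0,0,0,-0.0237,-0.0268,0,0,0,0,-0.0237,-0.0268,0,0,0,0,-0.0237,-0.0268,0,0,0,0]' 1
python3 -m pendant '[-0.0237,-0.0268,0,0,0,0,-0.0237,-0.0268,0,0,0,0,-0.0237,-0.0268,0,0,0,0,-0.0237,-0.0268,0,0,0,0,-0.0237,-0.0268,0,0,0,0,-0.0237,-0.0268,0,0,0,0,0,0,0.035,0,0,0,0,0,0.035,0,0,0,0,0,0.035,0,0,0,0,0,0.03,0,0,0,0,0,0,0,0,0,0,0,0,0,0,0]'
cat >> h.py <<'E'
def to(x,y,z):
    s=sense();R=np.array(s["ee_rot"]);print("pos",np.round(s["eef_pos"],1),"tool shift mm",(R.T@(np.array([x,y,z])-s["eef_pos"])).round(1),"t",s["t"],"R",R.round(3).tolist())
E
python3 - <<'E'
from h import *
to(448,-24.7,18)
ims={n:capture(n) for n in("side","top")}
cv2.imwrite("pics/a.png",cv2.resize(np.hstack([ims["side"][130:330,230:430],ims["top"][170:370,210:410]]),(800,400))[:,:,::-1])
E
```

```text
t: 1.1
eef_pos: [375.9, 176.1, 242.2]
ee_rot: [[-0.93, 0.367, -0.0], [0.367, 0.93, -0.0], [-0.0, -0.0, -1.0]]
force: [0.9, 0.0, 0.5]
grip_width: 1.002
finger_force: 0.0
t: 2.1
eef_pos: [447.9, -23.9, 106.5]
ee_rot: [[-0.93, 0.367, -0.004], [0.367, 0.93, 0.0], [0.004, -0.001, -1.0]]
force: [0.5, 0.3, 0.6]
grip_width: 1.0
finger_force: 0.0
pos [447.9 -23.9 106.5] tool shift mm [-0.7 -0.6 88.5] t 2.1 R [[-0.93, 0.367, -0.004], [0.367, 0.93, 0.0], [0.004, -0.001, -1.0]]
```

View pics/a.png

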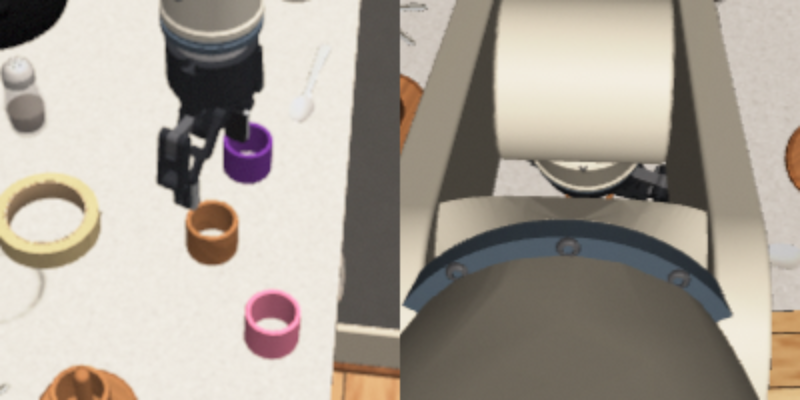

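The open gripper hovers over the brown ring, which is at about (212,232) in the left crop, and the jaws are clear of the purple ring. I'll descend and close.

```bash
python3 -m pendant '[-0.0007,-0.0006,0.02,0,0,0,0,0,0.02,0,0,0,0,0,0.02,0,0,0,0,0,0.015,0,0,0,0,0,0.0135,0,0,0,0,0,0,0,0,0,0,0,0,0,0,0]'
python3 -m pendant '[0,0,0,0,0,0,0,0,0,0,0,0,0,0,0,0,0,0,0,0,0,0,0,0,0,0,0,0,0,0,0,0,0,0,0,0,0,0,0,0,0,0,0,0,0,0,0,0,0,0,0,0,0,0,0,0,0,0,0,0]' -1
python3 - <<'E'
from h import *
to(448,-24.7,18)
cv2.imwrite("pics/b.png",cv2.resize(capture("side")[130:330,230:430],(600,600))[:,:,::-1])
E
```

```text
t: 2.78
eef_pos: [450.7, -24.7, 20.1]
ee_rot: [[-0.93, 0.367, 0.002], [0.367, 0.93, -0.0], [-0.002, 0.0, -1.0]]
force: [0.7, -0.2, 0.4]
grip_width: 1.001
finger_force: 0.0
t: 3.62
eef_pos: [450.5, -24.8, 20.3]
ee_rot: [[-0.93, 0.367, 0.002], [0.367, 0.93, -0.0], [-0.002, 0.001, -1.0]]
force: [-3.2, 0.3, 17.7]
grip_width: 0.575
finger_force: 58.8
pos [450.5 -24.8  20.3] tool shift mm [ 2.4 -0.9  2.3] t 3.6167 R [[-0.93, 0.367, 0.002], [0.367, 0.93, -0.0], [-0.002, 0.001, -1.0]]
```

View pics/b.png

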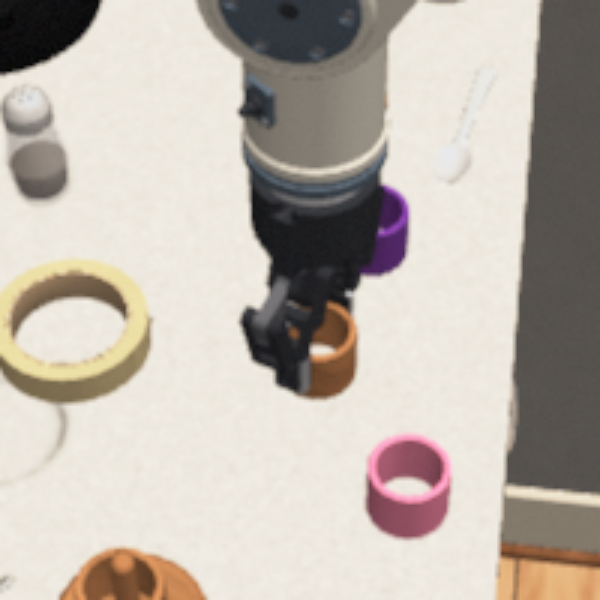

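The brown ring is between the pads at about (320,350) in the crop, with width 0.575 and 59 N, so it is held. I'll lift it and carry it above the stand.

```bash
python3 -m pendant '[0,0,-0.015,0,0,0,0,0,-0.03,0,0,0,0,0,-0.03,0,0,0,0,0,-0.03,0,0,0]'
python3 -m pendant '[-0.0141,-0.0273,0,0,0,0,-0.0141,-0.0273,0,0,0,0,-0.0141,-0.0273,0,0,0,0,-0.0141,-0.0273,0,0,0,0,-0.0141,-0.0273,0,0,0,0,-0.0141,-0.0273,0,0,0,0,-0.0141,-0.0273,0,0,0,0,-0.0141,-0.0273,0,0,0,0,0,0,0,0,0,0,0,0,0,0,0,0,0,0,0,0,0,0,0,0,0,0,0,0]'
python3 - <<'E'
from h import *
to(473+2.5,-269.5,125)
s=capture("side");t=capture("top")
np.save("pics/c.npy",np.stack([s,t]))
cv2.imwrite("pics/c.png",cv2.resize(np.hstack([s[80:230,260:410],t[160:310,350:500]]),(800,400))[:,:,::-1])
E
```

```text
t: 4.0
eef_pos: [449.2, -24.7, 125.3]
ee_rot: [[-0.93, 0.367, -0.0], [0.367, 0.93, 0.0], [0.0, -0.0, -1.0]]
force: [0.8, 0.3, -0.3]
grip_width: 0.573
finger_force: 62.1
t: 5.0
eef_pos: [473.9, -268.2, 123.8]
ee_rot: [[-0.93, 0.366, -0.001], [0.366, 0.93, 0.001], [0.001, 0.0, -1.0]]
force: [-0.6, 0.0, -0.9]
grip_width: 0.578
finger_force: 62.2
pos [ 473.9 -268.2  123.8] tool shift mm [-2.  -0.7 -1.2] t 5.0 R [[-0.93, 0.366, -0.001], [0.366, 0.93, 0.001], [0.001, 0.0, -1.0]]
```

View pics/c.png

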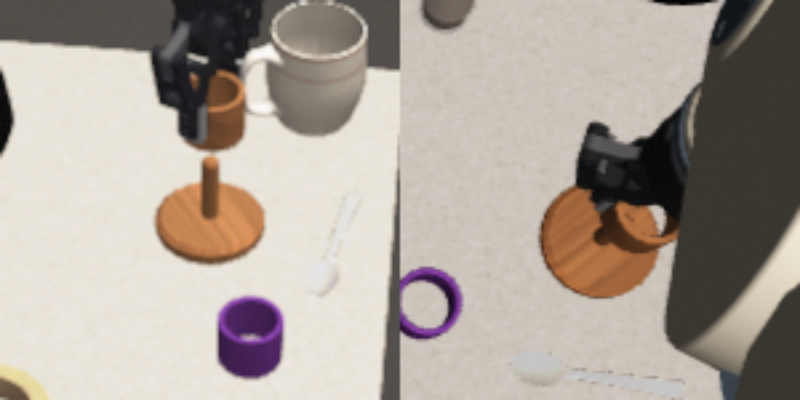

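The ring is held upright above the post. In the left crop its right edge is at 245 px and its lower rim at 148 px, with the post top at (210,160). I'll check this against a predicted projection.

```bash
python3 - <<'E'
from h import *
for v in((473.9,-268.2),(471.5,-268.2),(473,-269.5)):
    p=cyl(*v,[(25,103.5),(25,143.5)]);print(v,"side",bb(proj("side",p)).round(1),"top",bb(proj("top",p)).round(1))
s,t=np.load("pics/c.npy")
m=mask(s,(325,100,360,136));ys,xs=np.nonzero(m);print("side ring",xs.min(),ys.min(),xs.max()+1,ys.max()+1)
m=mask(t,(424,225,460,256));ys,xs=np.nonzero(m);print("top ring",xs.min(),ys.min(),xs.max()+1,ys.max()+1)
E
```

```text
(473.9, -268.2) side [325.9 105.5 350.7 136.7] top [424.8 222.4 460.2 254.6]
(471.5, -268.2) side [327.1 105.6 351.9 136.7] top [424.9 223.7 460.3 255.9]
(473, -269.5) side [326.4 105.2 351.2 136.3] top [425.6 222.9 461.  255.1]
side ring 333 106 352 136
top ring 424 235 455 256
```

Measured and predicted edges agree within about 1 px, so the ring is within about 2 mm of the post axis, against 13 mm clearance. Lowering it.

```bash
python3 -m pendant '[-0.0015,-0.0007,0,0,0,0,0,0,0.015,0,0,0,0,0,0.015,0,0,0,0,0,0.015,0,0,0,0,0,0.015,0,0,0,0,0,0.01,0,0,0,0,0,0.007,0,0,0,0,0,0.003,0,0,0,0,0,0,0,0,0,0,0,0,0,0,0]'
python3 - <<'E'
from h import *
to(475.5,-269.5,38)
s=capture("side");t=capture("top")
cv2.imwrite("pics/d.png",cv2.resize(np.hstack([s[80:230,260:410],t[160:310,350:500]]),(800,400))[:,:,::-1])
E
```

```text
t: 5.93
eef_pos: [475.8, -270.6, 44.2]
ee_rot: [[-0.93, 0.367, 0.0], [0.367, 0.93, -0.0], [-0.0, -0.0, -1.0]]
force: [-0.1, 0.2, 0.2]
grip_width: 0.571
finger_force: 62.2
pos [ 475.8 -270.6   44.2] tool shift mm [0.7 0.9 6.2] t 5.9333 R [[-0.93, 0.367, 0.0], [0.367, 0.93, -0.0], [-0.0, -0.0, -1.0]]
```

View pics/d.png

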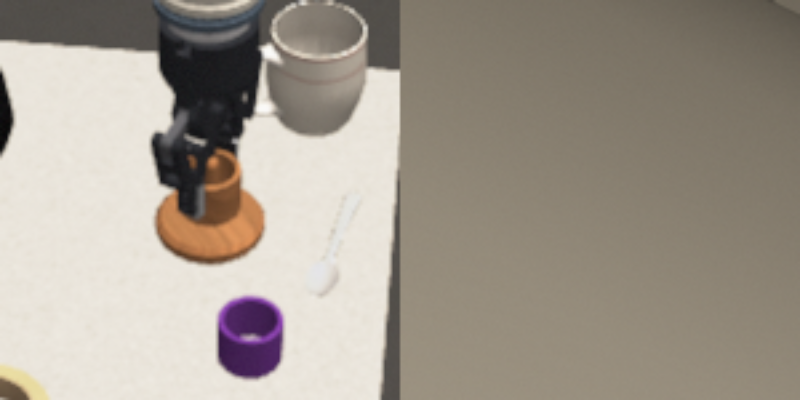

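The post shows inside the ring at about (210,165) in the crop, and there is no contact force. I'll lower the last few millimetres.

```bash
python3 -m pendant '[0,0,0.003,0,0,0,0,0,0.003,0,0,0,0,0,0.001,0,0,0,0,0,0,0,0,0,0,0,0,0,0,0,0,0,0,0,0,0]'
```

```text
t: 6.53
eef_pos: [475.5, -270.5, 36.8]
ee_rot: [[-0.93, 0.367, -0.0], [0.367, 0.93, 0.0], [0.0, -0.0, -1.0]]
force: [-0.0, -1.1, 0.1]
grip_width: 0.575
finger_force: 62.2
```

```bash
python3 -m pendant '[0,0,0,0,0,0,0,0,0,0,0,0,0,0,0,0,0,0,0,0,0,0,0,0,0,0,0,0,0,0,0,0,0,0,0,0,0,0,0,0,0,0,0,0,0,0,0,0,0,0,0,0,0,0]' 1
python3 -m pendant '[0,0,-0.01,0,0,0,0,0,-0.02,0,0,0,0,0,-0.03,0,0,0,0,0,-0.03,0,0,0,0,0,-0.03,0,0,0,0,0,-0.03,0,0,0,0,0,0,0,0,0,0,0,0,0,0,0]'
python3 - <<'E'
from h import *
s=capture("side")
cv2.imwrite("pics/e.png",cv2.resize(s[80:230,240:410],(680,600))[:,:,::-1])
E
```

```text
t: 7.28
eef_pos: [475.5, -270.5, 36.8]
ee_rot: [[-0.93, 0.367, 0.0], [0.367, 0.93, -0.0], [-0.0, -0.0, -1.0]]
force: [-0.8, -0.0, 0.5]
grip_width: 1.003
finger_force: 0.0
t: 7.95
eef_pos: [476.6, -271.1, 189.3]
ee_rot: [[-0.93, 0.367, 0.004], [0.367, 0.93, -0.002], [-0.004, -0.001, -1.0]]
force: [-0.2, -0.2, -1.0]
grip_width: 1.003
finger_force: 0.0
```

View pics/e.png

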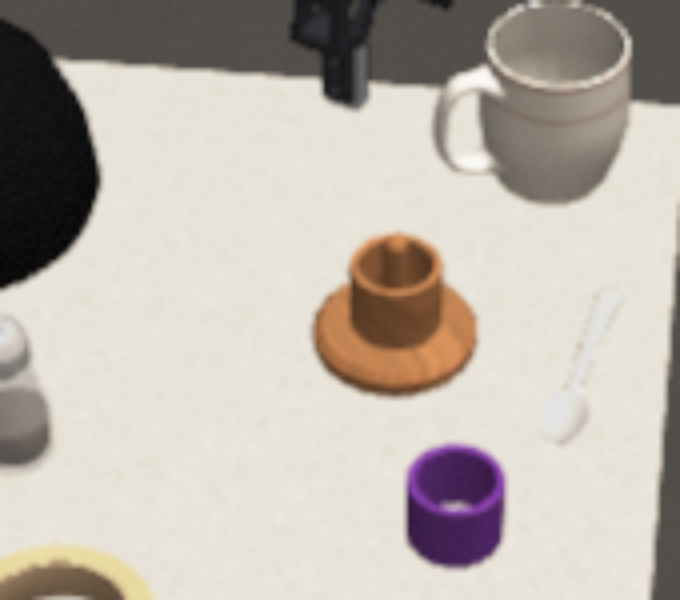

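The ring lies flat on the foot, centred at about (396,290) in the crop with the post through it. The stand is upright and the gripper is clear.

```bash
python3 -c "from plant import *; print(finish_job())"
```

```text
the job is handed in; nothing more can be done
None
```

The loose brown ring now lies flat on the empty stand's foot with the post standing up through it, and the job was handed in at about 8 s of the 40 s allowed; the other stand and the tape roll were never touched.

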